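Clear the coin counter: wake it, then hold its recessed reset button down with the stylus

TASK

The coin counter on the display shelf is asleep with an old total in it. Wake it by pressing its large round top button all the way down and letting it spring back up; then take the reset stylus out of the wooden tool block, reach its pin straight down through the small round reset well in the counter's top, press the recessed reset button fully down without ramming it, and finish with the gripper still holding the stylus upright and the reset button held down. Leave everything else where it stands, including the two other tools in the block.

Things in the scene. Friction and masses are not known exactly. Their poses are not given: they have to be found in the camera images.
- counter: Black coin counter box, fixed; 140 mm (x) by 190 mm (y), flat top 68 mm above the shelf; origin on the shelf under its centre, z up, yaw within 20 deg. On top: large round wake button (x -26, y +52 mm), blank display window, a coin slot in a steel plate (x +46, y -52) and the reset well, a 12 mm round hole in a flat steel ring (x 0, y -60). A coin cup 22 mm high stands out 34 mm on its -x side.
- wake_top (a point): Centre of the upper face of the wake button as it stands unpressed: a steel disc 32 mm in diameter in a round collar 48 mm in diameter. The face lies 18 mm above the top panel (86 mm above the shelf); the collar's rim lies 6 mm below it. The point moves with the button.
- wake (a joint): How far the wake button is pressed straight down, m: 0 up, 0.006 fully down. Spring: about 1.5 N to start, 5 N fully down; it springs back when let go.
- reset_mouth (a point): Centre of the mouth of the reset well, level with the counter's top panel (68 mm above the shelf); axes as the counter's. The well is a straight vertical round hole 12 mm in diameter; the flat round top of the reset button, 11 mm in diameter, fills it 18 mm below the mouth. Too narrow for a finger.
- reset (a joint): How far the recessed reset button is pressed straight down, m: 0 up, 0.005 fully down, where it meets a hard stop. Spring: about 1.5 N to start, 5 N fully down; it springs back when let go.
- block: Dark wooden tool block, fixed: 55 mm (x) by 190 mm (y), 62 mm high; origin on the shelf under its centre, z up, yaw within 20 deg. Three vertical 10 mm bores in a row, at y -60, 0 and +60 mm, hold three upright tools, each resting by its collar on the block's top; which tool stands in which bore varies.
- stylus: Reset stylus, steel, about 60 g, upright and loose in one bore of the block: plain slim cylindrical handle with three dark rings and a flat end. Origin on its axis at the underside of its collar (on the block's top, 62 mm above the shelf), z up along it. Collar 20 mm in diameter, 4 mm thick; handle 12 mm in diameter, its end 60 mm above the origin; pin below 6 mm in diameter, 55 mm long.
- stylus_tip (a point): The end of the stylus's pin, on its axis, 55 mm below the collar's underside; axes as the stylus's.
- screwdriver: Bystander: small screwdriver in the block, thick six-sided handle 24 mm across, top 60 mm above the block. Origin where it rests on the block's top.
- magnet_wand: Bystander: magnet wand in the block, slim 10 mm handle with a 26 mm steel ball on top, 63 mm above the block. Origin where it rests on the block's top.
- dome: Bystander: clear acrylic dome over a coin on a round dark wooden base 120 mm in diameter, 133 mm high, loose. Origin under its centre.
- loupe: Bystander: folded chrome loupe lying flat, 76 x 26 mm, 17 mm high, loose. Origin under it near its middle.
- coin_stand: Bystander: green marble stand with three upright coins, 60 x 90 mm, 53 mm high, loose. Origin under its centre.
- sizing_plate: Bystander: flat brass coin sizing plate with a row of six graded round holes, 50 x 180 mm, 4 mm thick, loose. Origin under its centre.
- capsule: Bystander: clear round coin capsule with a coin in it, 44 mm in diameter, 9 mm high, loose. Origin under its centre.
- coin_tray: Bystander: open wooden tray of coins in twelve compartments, 140 x 180 mm, 18 mm high, loose. Origin under its centre.

How it is judged:
By the outcome, as a careful person would: the job done as asked, in the order asked, and still so for the second after the job is handed in, while the arm keeps its last pose, push and grip.
It also fails if it takes over 54 s, if anything falls off the work surface, if the arm or the gripper's body presses on something with over 40 N, if the wrist force passes 120 N, or if a joint passes its speed limit or range.

ROBOT

A 7-joint arm with a two-finger parallel gripper is mounted at the origin on the work surface. World frame = base frame: x ahead of the robot, y to its left, z up, the work surface at z = 0. Lengths are in m, angles in rad, forces in N, time in s.
With the tool pointing down it reaches from about 0.425 to 0.925 m from the base axis. Payload 6.8 kg.
Tool frame: the origin (TCP) lies between the finger pads; the fingertips stand 25 mm ahead of it and the grasp point (between the pads) lies 6 mm ahead of it; z points along the fingers, y is the line along which they close (so a half turn about z gives the same grasp; the last joint's range is limited). The gripper opens to 85 mm and grips with 20 to 120 N. Pads are 22 mm wide; open, the fingers measure 114 mm over their backs; the gripper's body (76 mm by 85 mm) begins 54 mm behind the grasp point. The pads swing forward as they close: fully open they stand 13 mm farther back than shut.
Start: joints at [1.073, 0.477, 0.022, 1.555, -0.011, 1.109, -0.083], TCP at [0.257, -0.624, 0.222] pointing down, gripper open.
Joint ranges: [-2.96, 2.96], [-0.34, 2.1], [-1.41, 1.46], [0.24, 2.44], [-1.37, 4.51], [0.17, 1.92], [-2.96, 2.96]. Speed limits (rad/s): [2.39, 2.39, 3.14, 3.14, 3.14, 3.14, 3.14].

INTERFACE

Orientations are given as a 3x3 rotation matrix whose columns are the frame's x, y, z axes.
In Python, from cell import robot, vision, order gives the robot as it stands.
- The arm moves only by the tool arm_command, never from a script. Its argument "increments" is a list that holds one entry, the list of rows, each a list of 5 numbers: the gripper command: -1 is shut, 1 is fully open, values between are in proportion, then the shift along the tool's x, y, z in units of 0.025 m (1.0 is 0.025 m), then the turn about the tool's z in units of 4 degrees (1.0 is 4 degrees). A call has 1 to 20 rows; each row shifts and turns the commanded pose from where the row before left it, along the tool's axes as they then stand; what a row does not reach is not made up. A row lasts 1/12 s, in which the tool goes at most 41.7 mm and 7.16 degrees, less where a joint would pass 70% of its speed; a pose out of reach is approached as far as the arm can. A call with a number of a shift or a turn outside -1 to 1 is refused whole. A call with a gripper value outside its range is refused whole. The fingers move at their own pace and stop on an object; the grip force is fixed at half the most. Time passes only in rows, so rows that do not move let the fingers close. It gives the time, the measured TCP pose, the force, the opening and the grip force at its end, in the units of the state.
- robot.sense(): the state, without advancing time (a new reading comes with each control period).
- vision.snapshot(name): name is "side" or "top"; returns the picture (480x640x3 uint8, blue, green, red); there is no depth.
- vision.get_calibration(name): a dict with "fx", "fy", "cx", "cy" (pixels), "R" (3x3) and "t" (3): a world point X has camera coordinates R X + t. Camera axes: x right, y down, z forward; pixel columns grow to the right and rows downward; lengths in m; the calibration is good to about 2 mm. A picture is of the moment at which its call begins. get_calibration takes no time and is no camera call.
- order.finish_job(): hands the job in; it is judged then, once.
The state is a dict: "t": time; "q": joint angles; "dq": joint speeds; "joint_efforts": joint torques, N m; "ee_pos": TCP position; "tool_rot": TCP orientation; "contact_force": force on the tool from outside, world axes, zero at the start; "moment": the same for the moment, N m; "width": opening from 0.0 (shut) to 1.0 (fully open); "grasp_force": force on a finger pad.
Only numpy, scipy, OpenCV 4.12 (cv2) and the standard library are available. Lean on these libraries where they do the work, as an engineer would, in place of code of your own. Each camera call takes 0.05 s, during which the arm holds its last target. There are 200 camera calls.

## Working session

There is one attempt and no reset: what is moved stays moved. The work goes in short steps, Python scripts to look and compute and a tool call to move; the robot and the scene stay as the last step left them, time stands still between calls to the robot, and variables do not carry over. Pictures are saved under pics/ and viewed, at most 10 in all, crops included, and the job is handed in when it is done.

Besides the shell and the picture viewer there is one more tool, called after "Emit:" as a command line: name --argument value ..., lists and objects as JSON in quotes. arm_command: Moves the arm, as the interface text tells. Its arguments: {"type":"object","properties":{"increments":{"type":"array","items":{"type":"array","items":{"type":"array","items":{"type":"number"}}}}},"required":["increments"]}

```bash
mkdir -p pics; python3 - <<'E'
from cell import robot, vision
import cv2
s=robot.sense();print(s)
for n in("side","top"):
    cv2.imwrite(f"pics/{n}0.png",vision.snapshot(n));print(n,vision.get_calibration(n))
E
```

```text
{'t': 0.0, 'q': array([ 1.07288758,  0.47778675,  0.02234494,  1.55649099, -0.01149841,
        1.10928687, -0.0830813 ]), 'dq': array([-0.00043686, -0.00011784, -0.00067836, -0.0004164 ,  0.00042847,
        0.0016676 , -0.00035876]), 'joint_efforts': array([ 4.43295639e-04, -5.96444499e+01,  1.60815451e+00, -2.81195086e+01,
        1.25013205e-02,  9.48813627e-03, -1.47122250e-05]), 'ee_pos': array([ 0.25624988, -0.62379187,  0.22101809]), 'tool_rot': array([[ 9.24968022e-01,  3.80044039e-01, -8.28997568e-04],
       [ 3.80044917e-01, -9.24966567e-01,  1.64679671e-03],
       [-1.40939761e-04, -1.83829061e-03, -9.99998300e-01]]), 'contact_force': array([0.04409057, 0.14642115, 0.024625  ]), 'moment': array([ 0.00637116,  0.08500689, -0.04227115]), 'grasp_force': 0.0, 'width': 1.0015502110561758}
side {'fx': 470.7885198176857, 'fy': 470.7885198176857, 'cx': 323.0299999970996, 'cy': 241.0761739801326, 'R': array([[-0.90825187, -0.41823218,  0.01266413],
       [-0.27380796,  0.57118269, -0.77380847],
       [ 0.31639807, -0.70628053, -0.63329304]]), 't': array([0.52983992, 0.21853349, 1.28715011])}
top {'fx': 453.9444780789428, 'fy': 453.9444780789428, 'cx': 313.7517647883968, 'cy': 237.06804103841523, 'R': array([[-0.0171441 , -0.99982018,  0.0081051 ],
       [-0.99843817,  0.01668819, -0.05331717],
       [ 0.05317232, -0.00900652, -0.99854473]]), 't': array([-0.02896304,  0.57402159,  1.13765106])}
```

View pics/top0.png

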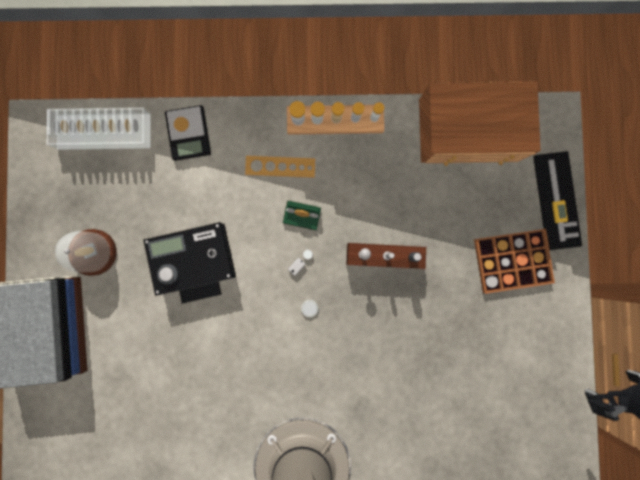

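View pics/side0.png

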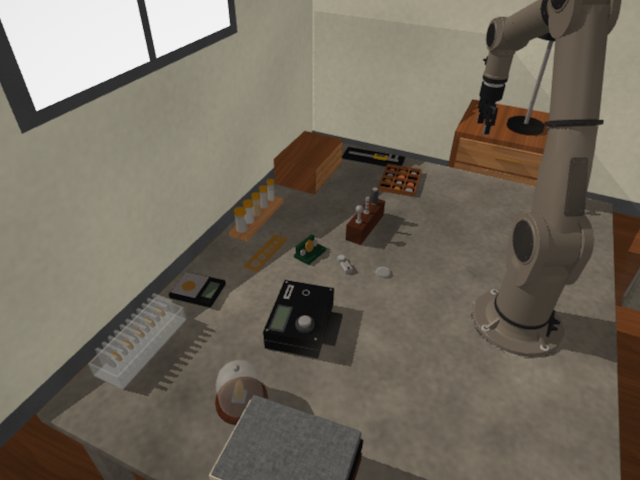

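The top view shows the counter at about (190,262), with the wake button at (166,274) and the well at (211,253). The block is at (387,257), with tools at (364,254), (388,256) and (417,257). I'll zoom in to tell the tools apart.

```bash
python3 - <<'E'
import cv2,numpy as np
t=cv2.imread("pics/top0.png");s=cv2.imread("pics/side0.png")
a=cv2.resize(t[235:285,340:435],None,fx=4,fy=4,interpolation=2)
a=cv2.copyMakeBorder(a,0,300-a.shape[0],0,400-a.shape[1],0)
b=cv2.resize(s[175:250,335:395],None,fx=4,fy=4,interpolation=2)
b=cv2.copyMakeBorder(b,0,0,0,400-b.shape[1],0)
c=cv2.resize(t[215:305,140:240],(400,300+60))[:300]
d=cv2.resize(s[275:350,255:355],(400,300),interpolation=2)
cv2.imwrite("pics/z0.png",np.vstack([np.hstack([a,b]),np.hstack([c,d])]))
E
```

```text
(no output)
```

View pics/z0.png

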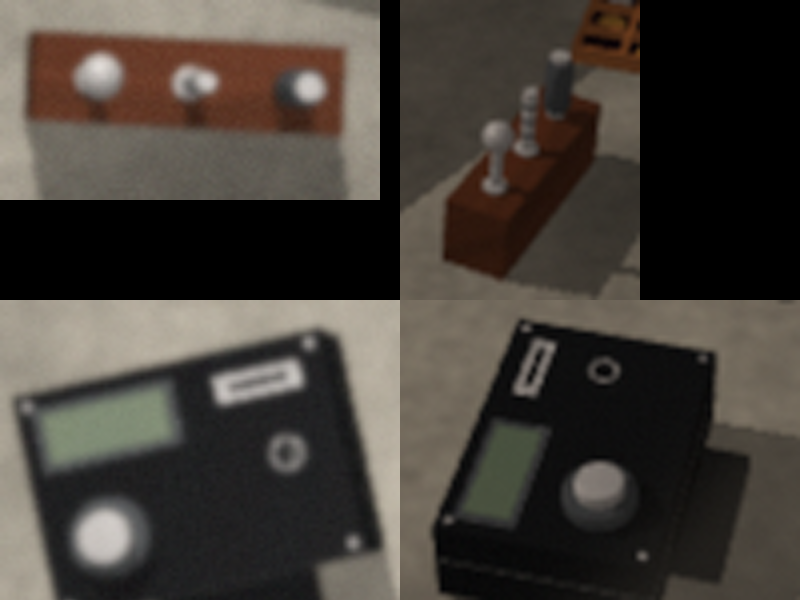

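The stylus, slim with dark rings, is in the middle bore. The ball wand is at the left bore and the screwdriver at the right. Next I'll measure positions in both views.

```bash
cat > h.py <<'E'
import cv2,numpy as np
from cell import robot,vision
def ray(n,uv):
    c=vision.get_calibration(n);d=c["R"].T@np.array([(uv[0]-c["cx"])/c["fx"],(uv[1]-c["cy"])/c["fy"],1]);return -c["R"].T@c["t"],d
def onz(n,uv,z):
    o,d=ray(n,uv);return o+d*(z-o[2])/d[2]
def tri(a,b):
    (o,d),(p,e)=ray("side",a),ray("top",b)
    s=np.linalg.lstsq(np.c_[d,-e],p-o,rcond=None)[0];A,B=o+d*s[0],p+e*s[1];return (A+B)/2,np.linalg.norm(A-B)
def px(n,X):
    c=vision.get_calibration(n);p=c["R"]@X+c["t"];return np.array([c["fx"]*p[0]/p[2]+c["cx"],c["fy"]*p[1]/p[2]+c["cy"]])
def blobs(img,x0,y0,x1,y1,th,k=8):
    g=cv2.cvtColor(cv2.resize(img[y0:y1,x0:x1],None,fx=k,fy=k,interpolation=cv2.INTER_CUBIC),cv2.COLOR_BGR2GRAY)
    n,l,st,ce=cv2.connectedComponentsWithStats((g>th).astype(np.uint8))
    return [(np.round((ce[i]+.5)/k-.5+[x0,y0],2),round(st[i,4]/k/k,1),st[i,2]//k,st[i,3]//k) for i in range(1,n) if st[i,4]>2*k*k]
E
python3 - <<'E'
from h import *
t=cv2.imread("pics/top0.png");s=cv2.imread("pics/side0.png")
for nm,im,b in(("top",t,[(152,240,232,292)]),("side",s,[(268,284,333,345)])):
    for th in(70,110):
        print(nm,th)
        for x in blobs(im,*b[0],th):print(*x,np.round(onz(nm,x[0],.068),4),np.round(onz(nm,x[0],.086),4))
for nm,im,b in(("top",t,(348,244,428,268)),("side",s,(345,180,390,235))):
    for th in(110,140):
        print(nm,th)
        for x in blobs(im,*b,th):print(*x,np.round(onz(nm,x[0],.122),4),np.round(onz(nm,x[0],.064),4))
# block top corners by red mask, top view
hsv=cv2.cvtColor(t,cv2.COLOR_BGR2HSV)[235:285,340:435]
m=((hsv[...,1]>120)&(hsv[...,2]>50)).astype(np.uint8)
c=max(cv2.findContours(m,0,2)[0],key=cv2.contourArea);r=cv2.minAreaRect(c);print(r)
bx=cv2.boxPoints(r)+[340,235]
for p in bx:print(p,onz("top",p,.062))
E
```

```text
top 70
[166.6  247.08] 468.4 33 18 [0.5524 0.3175 0.068 ] [0.5517 0.3119 0.086 ]
[197.05 240.22] 12.0 9 1 [0.5677 0.2441 0.068 ] [0.5668 0.2396 0.086 ]
[230.03 246.06] 43.4 4 18 [0.5523 0.1646 0.068 ] [0.5516 0.1614 0.086 ]
[211.43 252.71] 72.5 10 9 [0.537  0.2096 0.068 ] [0.5365 0.2057 0.086 ]
[166.58 273.06] 272.0 19 17 [0.4898 0.3176 0.068 ] [0.4902 0.3119 0.086 ]
[225.96 284.14] 166.2 12 18 [0.4607 0.175  0.068 ] [0.4616 0.1717 0.086 ]
[153.54 287.98] 27.0 7 11 [0.4546 0.3488 0.068 ] [0.4555 0.3427 0.086 ]
[176.54 291.02] 4.0 4 1 [0.4463 0.2937 0.068 ] [0.4474 0.2884 0.086 ]
top 110
[166.02 246.53] 361.6 30 15 [0.5537 0.3189 0.068 ] [0.5531 0.3133 0.086 ]
[196.14 240.03] 4.8 4 1 [0.5682 0.2463 0.068 ] [0.5673 0.2418 0.086 ]
[230.24 244.59] 28.8 3 13 [0.5558 0.1641 0.068 ] [0.5551 0.1609 0.086 ]
[213.76 250.71] 6.4 2 4 [0.5417 0.2039 0.068 ] [0.5412 0.2001 0.086 ]
[208.82 250.39] 3.0 2 2 [0.5427 0.2158 0.068 ] [0.5422 0.2118 0.086 ]
[213.21 255.37] 3.7 2 2 [0.5305 0.2053 0.068 ] [0.5302 0.2015 0.086 ]
[165.58 273.47] 174.2 14 14 [0.4889 0.32   0.068 ] [0.4892 0.3143 0.086 ]
[227.8
[... 2072 characters left out ...]
.2885  0.064 ]
side 110
[374.51 188.44] 3.6 3 1 [ 0.5224 -0.274   0.122 ] [ 0.5487 -0.3607  0.064 ]
[357.68 207.31] 13.8 4 4 [ 0.533 -0.148  0.122] [ 0.5601 -0.2262  0.064 ]
[356.77 220.84] 2.9 2 2 [ 0.5095 -0.0806  0.122 ] [ 0.5349 -0.1542  0.064 ]
side 140
[357.39 207.07] 2.1 1 1 [ 0.5343 -0.1488  0.122 ] [ 0.5615 -0.2271  0.064 ]
((46.06591033935547, 20.530590057373047), (77.15762329101562, 20.75348472595215), 3.0940582752227783)
[346.98324966 263.8099041 ] [ 0.50452114 -0.11792369  0.062     ]
[348.10342789 243.08667278] [ 0.55488287 -0.12171638  0.062     ]
[425.14857483 247.25127602] [ 0.54155579 -0.30953536  0.062     ]
[424.02839661 267.97450638] [ 0.49118212 -0.30527849  0.062     ]
```

Emit:
arm_command --increments '[[[-1,0,0,0,-1],[-1,0,0,0,-1],[-1,0,0,0,-1],[-1,0,0,0,-1],[-1,0,0,0,-1],[-1,0,0,0,-1],[-1,0,0,0,-1],[-1,0,0,0,-1],[-1,0,0,0,-1],[-1,0,0,0,-1],[-1,0,0,0,-1],[-1,0,0,0,-1],[-1,0,0,0,-1],[-1,0,0,0,-1],[-1,0,0,0,-1],[-1,0,0,0,-0.9]]]'

```text
t: 1.43
ee_pos: [0.2563, -0.6241, 0.2214]
tool_rot: [[0.067, 0.998, -0.001], [0.998, -0.067, 0.001], [0.001, -0.001, -1.0]]
contact_force: [0.2, 0.1, -0.4]
width: 0.001
grasp_force: 0.0
```

```bash
python3 - <<'E'
from h import *
s=robot.sense();R=s["tool_rot"];print(s["ee_pos"],R,s["q"],s["width"])
for p in([.5,-.2,.222],[.491,.3135,.15]):print((R.T@(np.array(p)-s["ee_pos"]))/.025)
t=cv2.imread("pics/top0.png");i=cv2.imread("pics/side0.png")
print(px("side",np.array([.537,.2096,.068])),px("side",np.array([.491,.3135,.086])))
for x in blobs(i,300,286,312,298,58):print(x,onz("side",x[0],.068))
E
```

```text
[ 0.25627297 -0.62405084  0.22139382] [[ 6.74796858e-02  9.97720504e-01 -5.36284431e-04]
 [ 9.97720172e-01 -6.74791188e-02  1.01309210e-03]
 [ 9.74594758e-04 -6.03424932e-04 -9.99999343e-01]] [ 1.23850714  0.48807107 -0.21390131  1.54285494  0.11057187  1.12369672
  0.93333932] 0.0008902826514105586
[ 1.75812518e+01  8.58226051e+00 -1.22915510e-02]
[38.04732457  6.83879789  2.88870853]
[306.40989616 292.61911083] [304.41086739 320.41883037]
(array([305.62, 292.13]), np.float64(18.1), np.int32(7), np.int32(6)) [0.53973148 0.20886888 0.068     ]
```

Emit:
arm_command --increments '[[[-1,1,0.5,0,0],[-1,1,0.5,0,0],[-1,1,0.5,0,0],[-1,1,0.5,0,0],[-1,1,0.5,0,0],[-1,1,0.5,0,0],[-1,1,0.5,0,0],[-1,1,0.5,0,0],[-1,1,0.5,0,0],[-1,1,0.5,0,0],[-1,1,0.5,0,0],[-1,1,0.5,0,0],[-1,1,0.5,0,0],[-1,1,0.5,0,0],[-1,1,0.5,0,0],[-1,1,0.5,0,0],[-1,1,0.5,0,0],[-1,1,0.5,0,0]]]'

```text
t: 2.93
ee_pos: [0.5131, -0.1902, 0.2217]
tool_rot: [[0.071, 0.997, -0.001], [0.997, -0.071, 0.0], [0.0, -0.001, -1.0]]
contact_force: [0.2, -0.0, 0.6]
width: 0.002
grasp_force: 0.0
```

Emit:
arm_command --increments '[[[-1,1,-0.1,0,0],[-1,1,-0.1,0,0],[-1,1,-0.1,0,0],[-1,1,-0.1,0,0],[-1,1,-0.1,0,0],[-1,1,-0.1,0,0],[-1,1,-0.1,0,0],[-1,1,-0.1,0,0],[-1,1,-0.1,0,0],[-1,1,-0.1,0,0],[-1,1,-0.1,0,0],[-1,1,-0.1,0,0],[-1,1,-0.1,0,0],[-1,1,-0.1,0,0],[-1,1,-0.1,0,0],[-1,1,-0.1,0,0],[-1,1,-0.1,0,0],[-1,1,-0.1,0,0],[-1,1,-0.1,0,0],[-1,0,0,0,0]]]'

```text
t: 4.6
ee_pos: [0.4973, 0.2916, 0.2221]
tool_rot: [[0.064, 0.998, -0.001], [0.998, -0.064, 0.004], [0.004, -0.001, -1.0]]
contact_force: [-0.3, 0.7, 0.6]
width: -0.004
grasp_force: 0.0
```

```bash
python3 - <<'E'
from h import *
s=robot.sense();R=s["tool_rot"];print(s["ee_pos"],R,s["q"],s["t"])
print((R.T@(np.array([.491,.3135,.115])-s["ee_pos"]))/.025)
E
```

```text
[0.49732619 0.29156023 0.22208423] [[ 6.44268127e-02  9.97922106e-01 -8.10332531e-04]
 [ 9.97915505e-01 -6.44233178e-02  3.77914001e-03]
 [ 3.71908304e-03 -1.05212134e-03 -9.99992531e-01]] [-0.12855599  0.38711884 -0.64782097  1.76305282  0.25796327  1.0764066
 -0.92836038] 4.6
[ 0.84352814 -0.30455262  4.28685878]
```

Emit:
arm_command --increments '[[[-1,0.85,-0.3,0,0],[-1,0,0,1,0],[-1,0,0,1,0],[-1,0,0,1,0],[-1,0,0,0.8,0],[-1,0,0,0.4,0],[-1,0,0,0,0],[-1,0,0,0,0]]]'

```text
t: 5.27
ee_pos: [0.4932, 0.3073, 0.1171]
tool_rot: [[0.071, 0.997, -0.001], [0.997, -0.071, -0.0], [-0.0, -0.001, -1.0]]
contact_force: [0.1, 0.7, -0.0]
width: -0.0
grasp_force: 0.0
```

```bash
python3 - <<'E'
from h import *
s=vision.snapshot("side");t=vision.snapshot("top")
a=cv2.resize(s[250:350,250:360],(440,400),interpolation=2);b=cv2.resize(t[220:310,130:220],(360,360),interpolation=2)
b=cv2.copyMakeBorder(b,0,40,0,0,0)
cv2.imwrite("pics/w1.png",np.hstack([a,b]))
E
```

```text
(no output)
```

View pics/w1.png

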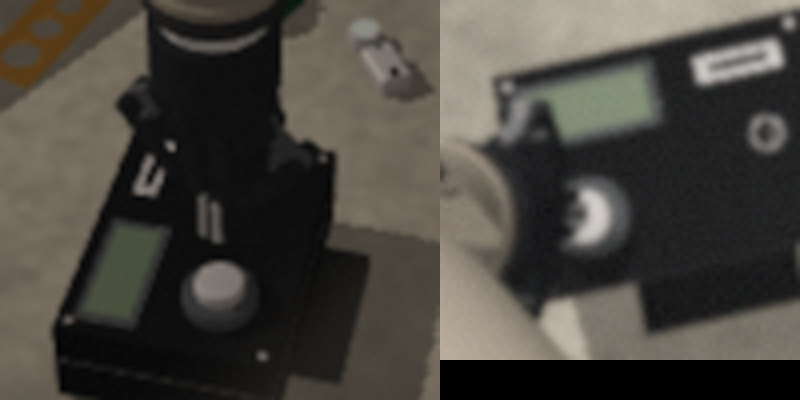

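The side view shows the shut fingertips at about (302.5,310), with the button top at about (305,321). In the top view the gripper partly covers the button. I'll compare this with the projection.

```bash
python3 - <<'E'
from h import *
s=robot.sense();p=s["ee_pos"]+s["tool_rot"]@[0,0,.025];print(p,px("side",p),px("top",p),px("side",np.array([.491,.3135,.086])))
E
```

```text
[0.49402679 0.30807098 0.09339542] [304.25731271 316.51660287] [167.22789683 271.4694798 ] [304.41086739 320.41883037]
```

Emit:
arm_command --increments '[[[-1,0.22,-0.1,0,0],[-1,0,0,0.1,0],[-1,0,0,0.1,0],[-1,0,0,0.1,0],[-1,0,0,0,0],[-1,0,0,0,0]]]'

```text
t: 5.87
ee_pos: [0.491, 0.3129, 0.1093]
tool_rot: [[0.071, 0.997, -0.0], [0.997, -0.071, -0.0], [-0.0, -0.0, -1.0]]
contact_force: [1.3, 0.4, -0.2]
width: -0.001
grasp_force: 0.0
```

Emit:
arm_command --increments '[[[-1,0,0,0.06,0],[-1,0,0,0.06,0],[-1,0,0,0,0],[-1,0,0,0,0]]]'

```text
t: 6.2
ee_pos: [0.491, 0.313, 0.1064]
tool_rot: [[0.071, 0.997, -0.0], [0.997, -0.071, -0.0], [-0.0, -0.0, -1.0]]
contact_force: [-0.3, -0.8, -0.1]
width: -0.002
grasp_force: 0.0
```

Emit:
arm_command --increments '[[[-1,0,0,0.06,0],[-1,0,0,0.06,0],[-1,0,0,0,0],[-1,0,0,0,0]]]'

```text
t: 6.53
ee_pos: [0.491, 0.313, 0.1034]
tool_rot: [[0.071, 0.997, -0.0], [0.997, -0.071, -0.0], [-0.0, -0.0, -1.0]]
contact_force: [-0.0, 0.2, 0.2]
width: 0.002
grasp_force: 0.0
```

```bash
python3 - <<'E'
from h import *
s=vision.snapshot("side");t=vision.snapshot("top")
a=cv2.resize(s[285:345,270:330],(500,500),interpolation=2);b=cv2.resize(t[240:300,140:200],(300,300),interpolation=2)
a=cv2.convertScaleAbs(a,alpha=2.2,beta=10);b=cv2.copyMakeBorder(b,0,200,0,0,0)
cv2.imwrite("pics/w2.png",np.hstack([a,b]))
print(robot.sense()["contact_force"])
E
```

```text
[0.08914052 0.76300918 0.01731226]
```

View pics/w2.png

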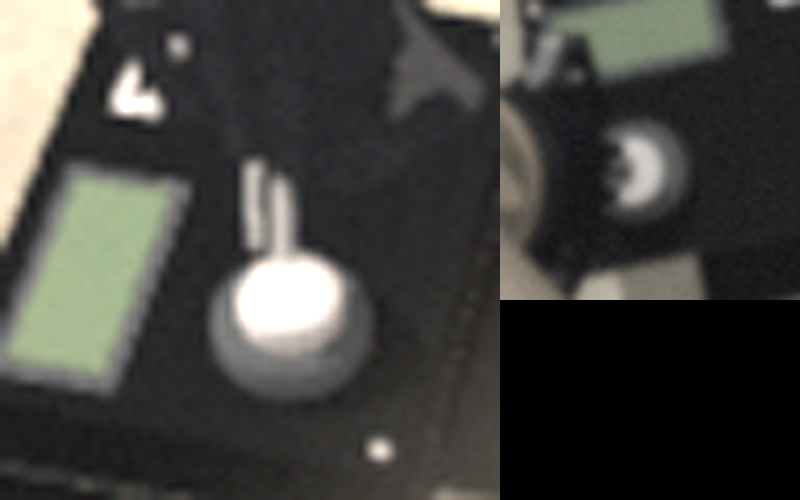

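The tips still stand clear above the disc: the strips end at about (303,315) and the disc centre is at about (304.5,321). There's no contact yet, so I'll keep descending on force feedback.

Emit:
arm_command --increments '[[[-1,0,0,0.08,0],[-1,0,0,0.08,0],[-1,0,0,0,0]]]'

```text
t: 6.88
ee_pos: [0.4909, 0.3129, 0.099]
tool_rot: [[0.071, 0.997, -0.001], [0.997, -0.071, -0.0], [-0.0, -0.001, -1.0]]
contact_force: [0.2, -0.2, 0.3]
width: -0.005
grasp_force: 0.0
```

Emit:
arm_command --increments '[[[-1,0,0,0.08,0],[-1,0,0,0,0]]]'

```text
t: 7.05
ee_pos: [0.4909, 0.313, 0.0971]
tool_rot: [[0.071, 0.997, -0.0], [0.997, -0.071, -0.0], [-0.0, -0.0, -1.0]]
contact_force: [-0.4, 0.2, 0.3]
width: -0.003
grasp_force: 0.0
```

Emit:
arm_command --increments '[[[-1,0,0,0.08,0],[-1,0,0,0,0]]]'

```text
t: 7.22
ee_pos: [0.491, 0.313, 0.0952]
tool_rot: [[0.071, 0.997, -0.0], [0.997, -0.071, -0.0], [-0.0, -0.0, -1.0]]
contact_force: [-0.2, -0.1, 0.2]
width: -0.0
grasp_force: 0.0
```

```bash
python3 - <<'E'
from h import *
s=vision.snapshot("side");t=vision.snapshot("top")
a=cv2.resize(s[285:345,270:330],(500,500),interpolation=2);b=cv2.resize(t[240:300,140:200],(300,300),interpolation=2)
a=cv2.convertScaleAbs(a,alpha=2.2,beta=10);b=cv2.copyMakeBorder(b,0,200,0,0,0)
cv2.imwrite("pics/w3.png",np.hstack([a,b]))
print(robot.sense())
E
```

```text
{'t': 7.3167, 'q': array([-0.2290627 ,  0.54380486, -0.58518619,  1.85811595,  0.38831231,
        0.85528544, -1.07813294]), 'dq': array([ 1.82817657e-03, -2.60338232e-03, -2.23568194e-03, -3.79894699e-03,
       -1.30916626e-03,  1.22064128e-03, -7.77286999e-05]), 'joint_efforts': array([-1.17010026e-03, -5.36494160e+01, -7.38671064e+00, -2.19038987e+01,
        1.51524396e-02, -2.24245290e-03, -4.14425827e-03]), 'ee_pos': array([0.49106727, 0.31303943, 0.09539493]), 'tool_rot': array([[ 7.09567465e-02,  9.97479384e-01, -1.39921302e-04],
       [ 9.97479386e-01, -7.09567620e-02, -1.08943621e-04],
       [-1.18597378e-04, -1.31838330e-04, -9.99999984e-01]]), 'contact_force': array([-0.48076468,  0.28879397, -0.35419235]), 'moment': array([-0.00786561,  0.05681923, -0.03526621]), 'grasp_force': 0.0, 'width': 0.0029526697136669135}
```

View pics/w3.png

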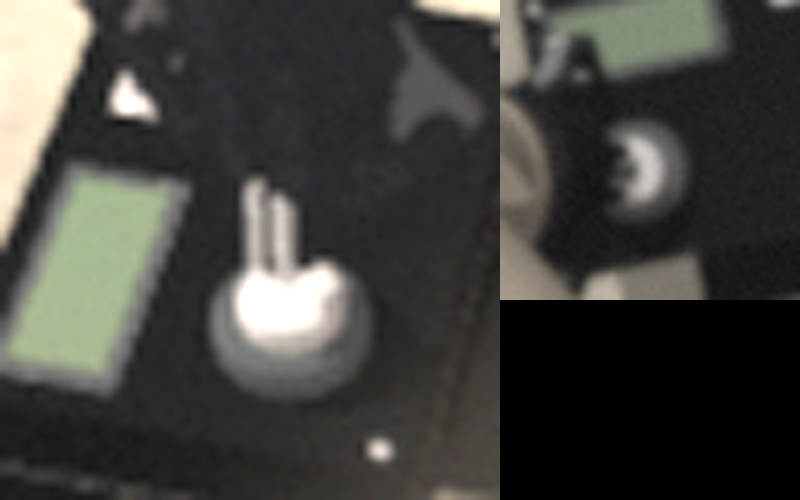

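Now the strips end at about (302.2,318) and just begin to overlap the disc. I'll triangulate the tip.

```bash
python3 - <<'E'
from h import *
s=robot.sense()
for d in(-.011,0,.011):
  for z in(0,.010,.025):
    p=s["ee_pos"]+s["tool_rot"]@[d,0,z];print(d,z,p.round(4),px("side",p).round(1),px("top",p).round(1))
for a in((302.2,318),(303.5,317.5)):
  for b in ((162,273),(165,274)):print(tri(a,b))
E
```

```text
-0.011 0 [0.4903 0.3021 0.0954] [306.7 314.8] [169.5 273. ]
-0.011 0.01 [0.4903 0.3021 0.0854] [306.7 317.5] [170.8 272.9]
-0.011 0.025 [0.4903 0.3021 0.0704] [306.8 321.5] [172.7 272.8]
0 0 [0.4911 0.313  0.0954] [304.4 317.7] [164.8 272.8]
0 0.01 [0.4911 0.313  0.0854] [304.5 320.4] [166.2 272.7]
0 0.025 [0.4911 0.313  0.0704] [304.5 324.4] [168.2 272.5]
0.011 0 [0.4918 0.324  0.0954] [302.1 320.7] [160.2 272.5]
0.011 0.01 [0.4918 0.324  0.0854] [302.2 323.4] [161.5 272.4]
0.011 0.025 [0.4918 0.324  0.0704] [302.3 327.4] [163.6 272.3]
(array([0.4923062 , 0.31896528, 0.09960762]), np.float64(0.003313121275410655))
(array([0.49197095, 0.31446626, 0.09476011]), np.float64(0.008134654214508796))
(array([0.49094651, 0.31784966, 0.1012232 ]), np.float64(0.00030473979864037686))
(array([0.49060846, 0.3133485 , 0.09636935]), np.float64(0.005102432716296169))
```

Emit:
arm_command --increments '[[[-1,0,0,0.08,0],[-1,0,0,0.04,0],[-1,0,0,0,0]]]'

```text
t: 7.57
ee_pos: [0.491, 0.3129, 0.0922]
tool_rot: [[0.071, 0.997, -0.0], [0.997, -0.071, -0.0], [-0.0, -0.0, -1.0]]
contact_force: [0.6, 0.4, -0.3]
width: -0.003
grasp_force: 0.0
```

Emit:
arm_command --increments '[[[-1,0,0,0.06,0],[-1,0,0,0,0],[-1,0,0,0,0]]]'

```text
t: 7.82
ee_pos: [0.4911, 0.3131, 0.0909]
tool_rot: [[0.071, 0.997, -0.0], [0.997, -0.071, -0.0], [-0.0, -0.0, -1.0]]
contact_force: [0.4, -1.0, -0.1]
width: 0.003
grasp_force: 0.0
```

Emit:
arm_command --increments '[[[-1,0,0,0.06,0],[-1,0,0,0,0],[-1,0,0,0,0]]]'

```text
t: 8.07
ee_pos: [0.491, 0.313, 0.0894]
tool_rot: [[0.071, 0.997, -0.0], [0.997, -0.071, -0.0], [-0.0, -0.0, -1.0]]
contact_force: [0.6, -0.2, -0.4]
width: -0.008
grasp_force: 0.0
```

Emit:
arm_command --increments '[[[-1,0,0,0.06,0],[-1,0,0,0,0],[-1,0,0,0,0]]]'

```text
t: 8.32
ee_pos: [0.491, 0.3131, 0.0879]
tool_rot: [[0.071, 0.997, -0.0], [0.997, -0.071, -0.0], [-0.0, -0.0, -1.0]]
contact_force: [0.7, -0.0, 0.7]
width: -0.005
grasp_force: 0.0
```

Emit:
arm_command --increments '[[[-1,0,0,0.06,0],[-1,0,0,0,0],[-1,0,0,0,0]]]'

```text
t: 8.57
ee_pos: [0.491, 0.3131, 0.0864]
tool_rot: [[0.071, 0.997, -0.0], [0.997, -0.071, -0.0], [-0.0, -0.0, -1.0]]
contact_force: [0.6, 0.2, -0.1]
width: 0.0
grasp_force: 0.0
```

Emit:
arm_command --increments '[[[-1,0,0,0.06,0],[-1,0,0,0,0],[-1,0,0,0,0]]]'

```text
t: 8.82
ee_pos: [0.491, 0.313, 0.0849]
tool_rot: [[0.071, 0.997, -0.0], [0.997, -0.071, -0.0], [-0.0, -0.0, -1.0]]
contact_force: [0.2, -0.7, -0.9]
width: 0.003
grasp_force: 0.0
```

Emit:
arm_command --increments '[[[-1,0,0,0.06,0],[-1,0,0,0,0],[-1,0,0,0,0]]]'

```text
t: 9.07
ee_pos: [0.4911, 0.313, 0.0834]
tool_rot: [[0.071, 0.997, -0.0], [0.997, -0.071, -0.0], [-0.0, -0.0, -1.0]]
contact_force: [0.5, -0.1, 0.6]
width: -0.003
grasp_force: 0.0
```

```bash
python3 - <<'E'
from h import *
s=vision.snapshot("side");t=vision.snapshot("top")
a=cv2.resize(s[285:345,270:330],(500,500),interpolation=2);b=cv2.resize(t[240:300,140:200],(300,300),interpolation=2)
a=cv2.convertScaleAbs(a,alpha=2.2,beta=10);b=cv2.copyMakeBorder(b,0,200,0,0,0)
cv2.imwrite("pics/w4.png",np.hstack([a,b]))
E
```

Emit:
arm_command --increments '[[[-1,0,0,0.06,0],[-1,0,0,0,0],[-1,0,0,0,0]]]'

```text
t: 9.42
ee_pos: [0.491, 0.313, 0.0819]
tool_rot: [[0.071, 0.997, -0.0], [0.997, -0.071, -0.0], [-0.0, -0.0, -1.0]]
contact_force: [0.8, 0.2, 0.0]
width: 0.001
grasp_force: 0.0
```

Emit:
arm_command --increments '[[[-1,0,0,0.06,0],[-1,0,0,0,0],[-1,0,0,0,0]]]'

```text
t: 9.67
ee_pos: [0.4912, 0.3132, 0.0806]
tool_rot: [[0.071, 0.997, 0.0], [0.997, -0.071, 0.0], [0.0, 0.0, -1.0]]
contact_force: [0.8, -0.2, 0.9]
width: -0.0
grasp_force: 0.7
```

```bash
python3 - <<'E'
from h import *
s=vision.snapshot("side");t=vision.snapshot("top")
a=cv2.resize(s[285:345,270:330],(500,500),interpolation=2);b=cv2.resize(t[240:300,140:200],(300,300),interpolation=2)
a=cv2.convertScaleAbs(a,alpha=2.2,beta=10);b=cv2.copyMakeBorder(cv2.convertScaleAbs(b,alpha=1.6),0,200,0,0,0)
cv2.imwrite("pics/w5.png",np.hstack([a,b]));print(robot.sense()["contact_force"])
E
```

```text
[-0.05542852  0.05632876  1.01730826]
```

View pics/w5.png

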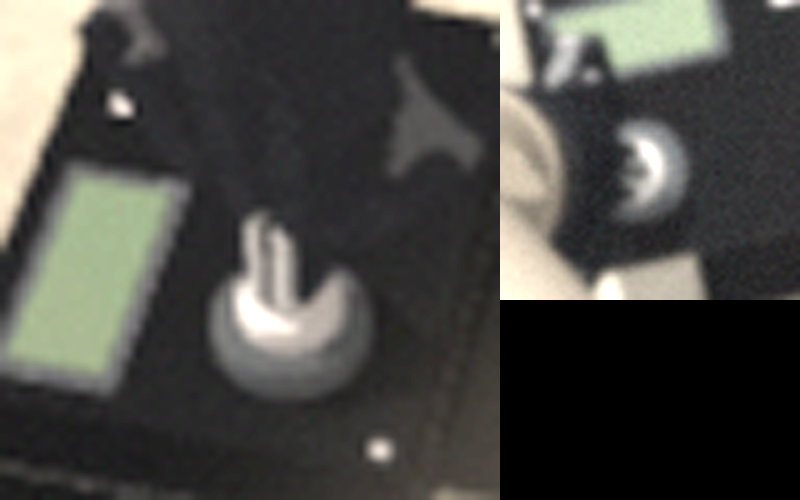

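Contact began at TCP z ≈ 0.081, and the tips are centred on the disc. Now I'll press.

Emit:
arm_command --increments '[[[-1,0,0,0.06,0],[-1,0,0,0.06,0],[-1,0,0,0,0],[-1,0,0,0,0]]]'

```text
t: 10.1
ee_pos: [0.4912, 0.3132, 0.0776]
tool_rot: [[0.071, 0.997, 0.0], [0.997, -0.071, 0.0], [0.0, 0.0, -1.0]]
contact_force: [0.5, 0.8, 3.4]
width: -0.002
grasp_force: 1.6
```

Emit:
arm_command --increments '[[[-1,0,0,0.06,0],[-1,0,0,0.04,0],[-1,0,0,0,0],[-1,0,0,0,0]]]'

```text
t: 10.43
ee_pos: [0.4913, 0.3132, 0.0751]
tool_rot: [[0.071, 0.997, 0.0], [0.997, -0.071, 0.0], [0.0, 0.0, -1.0]]
contact_force: [0.1, 0.3, 4.3]
width: -0.002
grasp_force: 2.3
```

Emit:
arm_command --increments '[[[-1,0,0,0.04,0],[-1,0,0,0.02,0],[-1,0,0,0,0],[-1,0,0,0,0]]]'

```text
t: 10.77
ee_pos: [0.4913, 0.3133, 0.0747]
tool_rot: [[0.071, 0.997, 0.001], [0.997, -0.071, -0.0], [-0.0, 0.001, -1.0]]
contact_force: [-2.3, -2.4, 13.0]
width: -0.001
grasp_force: 6.9
```

Emit:
arm_command --increments '[[[-1,0,0,-0.5,0],[-1,0,0,-1,0],[-1,0,0,-1,0],[-1,0,0,-1,0],[-1,0,0,-1,0],[-1,0,0,-1,0],[-1,0,0,0,0],[-1,0,0,0,0]]]'

```text
t: 11.43
ee_pos: [0.4915, 0.3134, 0.2124]
tool_rot: [[0.071, 0.997, 0.002], [0.997, -0.071, 0.001], [0.001, 0.002, -1.0]]
contact_force: [-0.8, 0.1, -0.4]
width: 0.002
grasp_force: 0.0
```

```bash
python3 - <<'E'
from h import *
s=robot.sense();R=s["tool_rot"];print(s["ee_pos"],s["contact_force"],R.T@(np.array([.523,-.2145,.2])-s["ee_pos"])/.025)
i=vision.snapshot("side");t=vision.snapshot("top")
for x in blobs(i,268,284,333,345,110):print(x)   # button height check vs first picture (303.8,320.05)
E
```

```text
[0.49150324 0.3134307  0.21239532] [-0.84036796  0.07308932 -0.42430964] [-20.97490902   2.75638748   0.47532802]
(array([277.68, 285.14]), np.float64(20.2), np.int32(7), np.int32(5))
(array([320.74, 283.83]), np.float64(3.2), np.int32(5), np.int32(0))
(array([328.66, 284.6 ]), np.float64(17.7), np.int32(9), np.int32(2))
(array([291.84, 286.5 ]), np.float64(3.5), np.int32(2), np.int32(2))
(array([286.58, 290.41]), np.float64(3.1), np.int32(1), np.int32(4))
(array([290.49, 290.63]), np.float64(2.6), np.int32(2), np.int32(4))
(array([274.59, 290.56]), np.float64(4.5), np.int32(3), np.int32(2))
(array([268.87, 293.18]), np.float64(15.3), np.int32(3), np.int32(6))
(array([286.44, 296.08]), np.float64(11.9), np.int32(6), np.int32(4))
(array([303.8 , 320.06]), np.float64(75.2), np.int32(11), np.int32(8))
```

The button is back up, at the same pixel as before. Now I'll move to above the stylus.

Emit:
arm_command --increments '[[[0,-1,0.14,0,0],[0,-1,0.14,0,0],[0,-1,0.14,0,0],[0,-1,0.14,0,0],[0,-1,0.14,0,0],[0,-1,0.14,0,0],[0,-1,0.14,0,0],[0,-1,0.14,0,0],[0,-1,0.14,0,0],[0,-1,0.14,0,0],[0,-1,0.14,0,0],[0,-1,0.14,0,0],[0,-1,0.14,0,0],[0,-1,0.14,0,0],[0,-1,0.14,0,0],[0,-1,0.14,0,0],[0,-1,0.14,0,0],[0,-1,0.14,0,0],[0,-1,0.14,0,0],[0,0,0,0,0]]]'

```text
t: 13.2
ee_pos: [0.5222, -0.1716, 0.2091]
tool_rot: [[0.078, 0.997, -0.003], [0.997, -0.078, -0.002], [-0.002, -0.003, -1.0]]
contact_force: [-0.1, -0.3, 0.0]
width: 0.504
grasp_force: 0.0
```

```bash
python3 - <<'E'
from h import *
s=robot.sense();R=s["tool_rot"];print(s["ee_pos"],s["width"],R,R.T@(np.array([.523,-.2145,.2])-s["ee_pos"])/.025)
t=cv2.imread("pics/top0.png")
# stylus: brightest top disc & collar in the top view
g=cv2.cvtColor(t,cv2.COLOR_BGR2GRAY)[248:262,380:398];print(g)
for p in([.523,-.2145,.122],[.523,-.2145,.066]):print(px("top",np.array(p)),px("side",np.array(p)))
g=cv2.cvtColor(cv2.imread("pics/side0.png"),cv2.COLOR_BGR2GRAY)[194:216,360:374];print(g)
E
```

```text
[ 0.52215599 -0.17163842  0.20910367] 0.5039251649734747 [[ 0.07836839  0.99691895 -0.00331671]
 [ 0.99692274 -0.07837402 -0.00160306]
 [-0.00185806 -0.00318088 -0.99999321]] [-1.70586499  0.16918388  0.36678066]
[[ 68  70  76  72  71  72  74  72  70  74  71  73  76  73  73  73  73  74]
 [ 66  71  69  72  73  71  73  74  74  75  73  73  75  73  76  69  74  72]
 [ 70  70  69  72  75  81  88  92  88  84  78  74  73  67  71  72  70  71]
 [ 71  71  70  80  92 116 127 129 120 105  98  87  80  75  70  70  70  72]
 [ 69  73  75  90 124 153 163 160 150 139 129 120 108  90  76  72  70  72]
 [ 68  73  85 116 153 174 173 165 158 162 168 165 154 126  96  79  75  71]
 [ 76  77  98 132 164 169 157 146 149 172 189 195 184 159 117  84  75  72]
 [ 76  78 100 138 165 156 131 121 135 169 192 200 196 172 126  88  74  78]
 [ 74  74  98 136 163 150 124 106 120 149 177 191 186 158 113  84  76  74]
 [ 70  74  89 123 154 150 124 103 102 121 145 158 153 126  95  79  71  74]
 [ 69  73  77 102 130 135 124 106  97 100 105 109 107  95  78  72  69  68]
 [ 66  69  72  80  96 103 103  98  93  76  77  75  75  75  73 
[... 874 characters left out ...]
9  56  49  44  72  87  77  65  47  40  50  59  57]
 [ 89  75  58  44  45  66  72  63  56  43  41  40  43  41]
 [111  92  66  43  51  78  82  68  58  44  41  41  40  37]
 [106  90  74  53  51  81  90  80  65  44  42  40  39  36]
 [100  85  76  62  52  71  74  65  56  43  41  39  37  34]
 [ 92  81  76  63  64  75  66  60  52  39  40  39  36  35]
 [ 85  78  73  73  95  99  83  77  66  46  39  37  35  35]
 [ 76  75  66  87 119 106  84  80  72  56  36  37  36  33]
 [ 70  65  53  77 111 109  97  91  81  57  28  31  30  30]
 [ 67  49  39  51  75  93  95  86  70  44  24  22  23  22]
 [ 64  44  40  41  44  53  57  50  38  30  29  30  28  26]
 [ 63  43  40  40  41  39  38  38  37  36  37  35  34  29]]
```

Emit:
arm_command --increments '[[[0,-0.86,0.1,0,0],[0,-0.86,0.1,0,0],[0,0,0,0,0],[0,0,0,1,0],[0,0,0,1,0],[0,0,0,0.8,0],[0,0,0,0,0],[0,0,0,0,0]]]'

```text
t: 13.87
ee_pos: [0.5244, -0.2077, 0.1396]
tool_rot: [[0.07, 0.998, -0.004], [0.998, -0.07, 0.002], [0.001, -0.004, -1.0]]
contact_force: [0.2, 0.3, 1.3]
width: 0.497
grasp_force: 0.0
```

```bash
python3 - <<'E'
from h import *
s=robot.sense();R=s["tool_rot"];print(s["ee_pos"],s["q"],R.T@(np.array([.524,-.215,.08])-s["ee_pos"])/.025)
i=vision.snapshot("side");t=vision.snapshot("top")
a=cv2.convertScaleAbs(cv2.resize(i[150:225,325:400],(400,400),interpolation=2),alpha=2,beta=10)
b=cv2.convertScaleAbs(cv2.resize(t[220:295,350:425],(400,400),interpolation=2),alpha=1.6,beta=10)
cv2.imwrite("pics/g1.png",np.hstack([a,b]))
E
```

```text
[ 0.52442068 -0.20767212  0.13959015] [ 6.04232062e-01  4.26647839e-01 -4.27009128e-01  1.87601574e+00
  2.21335796e-01  8.89413364e-01 -1.90034236e-04] [-0.29699255  0.01285843  2.38315082]
```

View pics/g1.png

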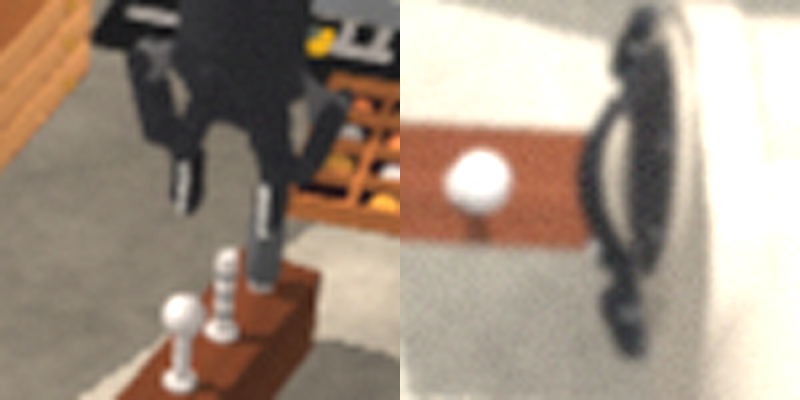

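The side crop shows the fingers straddling the stylus column: the tips' midpoint is (367.2,192.2) and the handle top is at (367.5,197). The tips sit about level with the TCP reading, so I'll descend and grip.

Emit:
arm_command --increments '[[[0,-0.3,0,0,0],[0,0,0,0,0],[0,0,0,0.5,0],[0,0,0,0.5,0],[0,0,0,0.5,0],[0,0,0,0.5,0],[0,0,0,0.3,0],[0,0,0,0,0],[0,0,0,0,0]]]'

```text
t: 14.72
ee_pos: [0.5248, -0.2158, 0.0827]
tool_rot: [[0.071, 0.998, -0.001], [0.998, -0.071, 0.001], [0.001, -0.001, -1.0]]
contact_force: [0.1, -0.4, 0.3]
width: 0.503
grasp_force: 0.0
```

Emit:
arm_command --increments '[[[-1,0,0,0,0],[-1,0,0,0,0],[-1,0,0,0,0],[-1,0,0,0,0],[-1,0,0,0,0],[-1,0,0,0,0],[-1,0,0,0,0],[-1,0,0,0,0]]]'

```text
t: 15.38
ee_pos: [0.5257, -0.2163, 0.0841]
tool_rot: [[0.071, 0.997, 0.001], [0.997, -0.071, -0.0], [-0.0, 0.001, -1.0]]
contact_force: [-1.2, -0.3, 5.0]
width: 0.11
grasp_force: 58.7
```

Emit:
arm_command --increments '[[[-1,0,0,-0.3,0],[-1,0,0,-0.5,0],[-1,0,0,-0.5,0],[-1,0,0,-0.5,0],[-1,0,0,-0.5,0],[-1,0,0,-0.5,0],[-1,0,0,-0.6,0],[-1,0,0,-0.6,0],[-1,0,0,-0.6,0],[-1,0,0,-0.6,0],[-1,0,0,0,0],[-1,0,0,0,0]]]'

```text
t: 16.38
ee_pos: [0.5257, -0.2163, 0.2147]
tool_rot: [[0.071, 0.997, 0.002], [0.997, -0.071, -0.001], [-0.001, 0.002, -1.0]]
contact_force: [-0.7, -0.2, -0.4]
width: 0.111
grasp_force: 58.4
```

```bash
python3 - <<'E'
from h import *
s=robot.sense();R=s["tool_rot"];print(s["ee_pos"],s["width"],s["grasp_force"],R.T@(np.array([.538,.2093,.2])-s["ee_pos"])/.025)
i=vision.snapshot("side");cv2.imwrite("pics/l1s.png",i);t=vision.snapshot("top");cv2.imwrite("pics/l1t.png",t)
a=cv2.convertScaleAbs(cv2.resize(i[135:225,325:400],(500,600),interpolation=2),alpha=2,beta=10)
cv2.imwrite("pics/g2.png",a)
for z in (.122,.15):print(px("side",np.r_[s["ee_pos"][:2],z]))
E
```

```text
[ 0.52565754 -0.2163427   0.21466766] 0.11080885832310165 58.437121510505676 [17.01822913 -0.71901623  0.5706053 ]
[367.50291777 196.93130084]
[368.13519476 189.6637863 ]
```

View pics/g2.png

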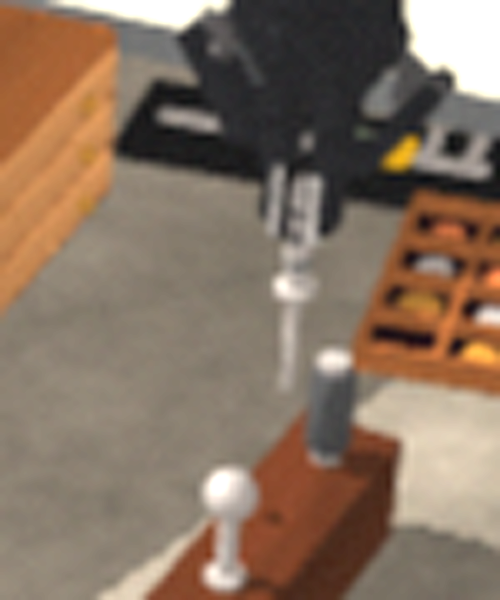

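The stylus is held upright, with its pin tip at about (368,193), where I expected it. The other tools stand where they were. Next I'll carry it over to the well, lifting first to clear the ball.

Emit:
arm_command --increments '[[[-1,0,0,-1,0],[-1,0.5,0,0,0],[-1,1,-0.05,0,0],[-1,1,-0.05,0,0],[-1,1,-0.05,0,0],[-1,1,-0.05,0,0],[-1,1,-0.05,0,0],[-1,1,-0.05,0,0],[-1,1,-0.05,0,0],[-1,1,-0.05,0,0],[-1,1,-0.05,0,0],[-1,1,-0.05,0,0],[-1,1,-0.05,0,0],[-1,1,-0.05,0,0],[-1,1,-0.05,0,0],[-1,1,-0.05,0,0],[-1,1,-0.05,0,0],[-1,0.5,0,0,0],[-1,0,0,0,0],[-1,0,0,0,0]]]'

```text
t: 18.15
ee_pos: [0.5344, 0.1841, 0.2377]
tool_rot: [[0.07, 0.998, -0.001], [0.998, -0.07, -0.001], [-0.001, -0.001, -1.0]]
contact_force: [-0.6, -0.2, -0.2]
width: 0.112
grasp_force: 58.5
```

```bash
python3 - <<'E'
from h import *
s=robot.sense();R=s["tool_rot"];print(s["ee_pos"],R[:,1],R.T@(np.array([.538,.2093,.157])-s["ee_pos"])/.025)
E
```

```text
[0.53444212 0.18411487 0.23773796] [ 0.99757089 -0.06964986 -0.00110057] [1.01718748 0.07535805 3.22870826]
```

Emit:
arm_command --increments '[[[-1,0.6,0.05,0,0],[-1,0.4,0.03,0,0],[-1,0,0,0,0],[-1,0,0,0.7,0],[-1,0,0,0.7,0],[-1,0,0,0.7,0],[-1,0,0,0.7,0],[-1,0,0,0.2,0],[-1,0,0,0,0],[-1,0,0,0,0]]]'

```text
t: 18.98
ee_pos: [0.5389, 0.2085, 0.164]
tool_rot: [[0.072, 0.997, 0.0], [0.997, -0.072, -0.0], [-0.0, 0.0, -1.0]]
contact_force: [0.5, 0.7, -1.7]
width: 0.11
grasp_force: 58.5
```

```bash
python3 - <<'E'
from h import *
s=robot.sense();print(s["ee_pos"],s["tool_rot"][:,2])
P=s["ee_pos"]+s["tool_rot"]@[0,0,.0771];print(P,px("side",P),px("top",P),px("side",P+[0,0,.055]),"ring pred",px("side",np.array([.538,.2093,.068])))
i=vision.snapshot("side");t=vision.snapshot("top");cv2.imwrite("pics/h1s.png",i);cv2.imwrite("pics/h1t.png",t)
a=cv2.convertScaleAbs(cv2.resize(i[260:310,280:330],(600,600),interpolation=2),alpha=2,beta=10)
b=cv2.convertScaleAbs(cv2.resize(t[235:270,195:230],(200,200),interpolation=2),alpha=1.6,beta=10)
cv2.imwrite("pics/h1.png",np.hstack([a,cv2.copyMakeBorder(b,0,400,0,0,0)]))
E
```

```text
[0.53890552 0.20848125 0.16395929] [ 1.91985532e-04 -1.08031320e-04 -9.99999976e-01]
[0.53892032 0.20847292 0.08685929] [305.88263703 287.140601  ] [210.16015842 251.72258255] [305.66196821 272.03961372] ring pred [306.12584613 292.43213116]
```

View pics/h1.png

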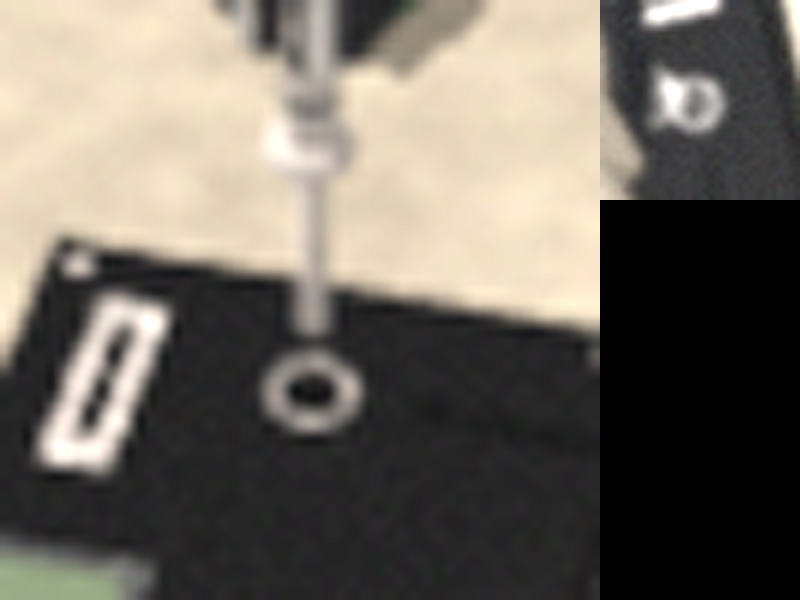

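In the side crop the tip is at (305.5,287.2) and the ring centre at (305.5,292.1), directly below it; the expected 19 mm drop is 5.1 px. They're aligned, so I'll insert.

Emit:
arm_command --increments '[[[-1,0,-0.03,0,0],[-1,0,0,0.2,0],[-1,0,0,0.2,0],[-1,0,0,0.2,0],[-1,0,0,0.1,0],[-1,0,0,0.1,0],[-1,0,0,0.1,0],[-1,0,0,0.1,0],[-1,0,0,0,0]]]'

```text
t: 19.83
ee_pos: [0.5376, 0.2089, 0.1379]
tool_rot: [[0.071, 0.997, -0.001], [0.997, -0.071, -0.0], [-0.0, -0.001, -1.0]]
contact_force: [-0.8, 0.3, -0.1]
width: 0.107
grasp_force: 58.5
```

Tip is at z ≈ 0.061, inside the well with no force. I'll continue in small steps.

Emit:
arm_command --increments '[[[-1,0,0,0.1,0],[-1,0,0,0.1,0],[-1,0,0,0.1,0],[-1,0,0,0.08,0],[-1,0,0,0,0],[-1,0,0,0,0]]]'

```text
t: 20.33
ee_pos: [0.5378, 0.2089, 0.1288]
tool_rot: [[0.071, 0.997, -0.0], [0.997, -0.071, -0.0], [-0.0, -0.0, -1.0]]
contact_force: [0.4, 0.1, -0.0]
width: 0.112
grasp_force: 58.5
```

Emit:
arm_command --increments '[[[-1,0,0,0.06,0],[-1,0,0,0.06,0],[-1,0,0,0,0],[-1,0,0,0,0]]]'

```text
t: 20.67
ee_pos: [0.5381, 0.2092, 0.1262]
tool_rot: [[0.071, 0.997, 0.001], [0.997, -0.071, 0.0], [0.0, 0.0, -1.0]]
contact_force: [-0.7, 0.2, 1.6]
width: 0.111
grasp_force: 58.6
```

Emit:
arm_command --increments '[[[-1,0,0,0.05,0],[-1,0,0,0.05,0],[-1,0,0,0,0],[-1,0,0,0,0]]]'

```text
t: 21.0
ee_pos: [0.5381, 0.2092, 0.1237]
tool_rot: [[0.071, 0.997, 0.001], [0.997, -0.071, 0.0], [0.0, 0.001, -1.0]]
contact_force: [0.5, 1.1, 3.0]
width: 0.11
grasp_force: 58.8
```

Emit:
arm_command --increments '[[[-1,0,0,0.04,0],[-1,0,0,0,0],[-1,0,0,0,0]]]'

```text
t: 21.25
ee_pos: [0.538, 0.2091, 0.1227]
tool_rot: [[0.071, 0.997, 0.001], [0.997, -0.071, 0.0], [0.0, 0.0, -1.0]]
contact_force: [1.1, -0.8, 4.1]
width: 0.109
grasp_force: 58.9
```

Emit:
arm_command --increments '[[[-1,0,0,0.04,0],[-1,0,0,0,0],[-1,0,0,0,0]]]'

```text
t: 21.5
ee_pos: [0.5381, 0.2093, 0.1219]
tool_rot: [[0.071, 0.997, 0.001], [0.997, -0.071, 0.0], [0.0, 0.001, -1.0]]
contact_force: [-0.3, -0.5, 6.1]
width: 0.113
grasp_force: 59.3
```

Emit:
arm_command --increments '[[[-1,0,0,0.02,0],[-1,0,0,0,0],[-1,0,0,0,0],[-1,0,0,0,0]]]'

```text
t: 21.83
ee_pos: [0.5383, 0.2094, 0.1218]
tool_rot: [[0.071, 0.997, 0.001], [0.997, -0.071, 0.0], [0.0, 0.001, -1.0]]
contact_force: [-0.8, 0.4, 8.8]
width: 0.108
grasp_force: 59.6
```

The stylus is on the hard stop at about 9 N and z is no longer changing, so I'll hand the job in.

```bash
python3 - <<'E'
from cell import robot,order
print(robot.sense()["contact_force"]);print(order.finish_job())
E
```

```text
[-0.83925379  0.39445796  8.82861676]
the job is handed in; nothing more can be done
None
```

The job is handed in at about 22 s: I pressed the wake button fully down and it sprang back, then took the stylus from the middle bore. It is held upright in the reset well, pressing the reset button on its stop at about 9 N; the hand-in call returned no verdict.

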